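# Dispense a jar cover from the gravity magazine

### The arm

A 6-joint arm with a two-finger parallel gripper is mounted at the origin on the work surface. World frame = base frame: x ahead of the robot, y to its left, z up, the work surface at z = 0. Lengths are in m, angles in rad, forces in N, time in s.
With the tool pointing down it reaches from about 0.275 to 1 m from the base axis. Payload 8.4 kg.
Tool frame: the origin (TCP) lies on the centre line of the jaws, within the pads' length; the fingertips stand 17 mm ahead of it and the grasp point (between the pads) lies 2 mm behind it (bot.tcp_to_tips is the z of the fingertips in the tool frame, in m); z points along the fingers, y is the line along which they close (so a half turn about z gives the same grasp; the last joint's range is limited). The gripper opens to 85 mm and grips with 20 to 120 N. Pads are 22 mm wide; open, the fingers measure 114 mm over their backs; the gripper's body (76 mm by 85 mm) begins 54 mm behind the grasp point. The pads swing forward as they close: fully open they stand 13 mm farther back than shut.
Start: joints at [-1.328, 0.353, 1.633, -0, 1.155, -0.002], TCP at [0.151, -0.606, 0.22] pointing down, gripper open.
Joint ranges: [-2.63, 2.63], [-0.92, 2.1], [0.06, 2.66], [-1.3, 4.44], [0, 2.69], [-3.02, 3.02]. Speed limits (rad/s): [2.22, 2.22, 2.79, 3.14, 3.14, 3.14].

### API

Orientations are given as a unit quaternion [x, y, z, w].
In Python, from workcell import bot, hand, kinematics, get_obs, vision, hand_in gives the robot as it stands. The module is installed in compiled form; this text tells all that it offers. Calls block until the motion is done:
- bot.reach(position, orientation): joint-space move of the TCP to a pose.
- bot.servo_line(position, ori=None, velocity=0.15): straight line of the TCP; ori=None keeps the orientation; velocity is the mean speed in m/s.
- bot.goto_joints(angles): joint-space move.
- hand.move_gripper(opening, strength=None): finger opening in m; strength is the grip in N (None keeps the last); returns when the fingers have stopped.
- bot.dwell(seconds).
- kinematics.solve_ik(position, orientation): joint angles nearest the present ones, or None.
- get_obs(): the state.
- vision.read_camera(name): name is "side" or "top" or "wrist"; returns a dict with "frame" (420x560x3 uint8, red, green, blue), "intrinsics" (3x3 intrinsics, pixels), "view" (4x4, takes a point from world to camera coordinates). Camera axes: x right, y down, z forward; pixel columns grow to the right and rows downward; lengths in m; the calibration is good to about 2 mm. The wrist camera is an equidistant fisheye: a pixel r from the principal point sees the ray r / f radians off the axis. A picture is of the moment at which its call begins. There is no depth.
A pose or a line that the arm cannot do raises bot.IKError and nothing moves.
- hand_in(): hands the job in; it is judged then, once.
The state is a dict: "time_s": time; "joint_pos": joint angles; "joint_vel": joint speeds; "joint_efforts": joint torques, N m; "position": TCP position; "orientation": TCP orientation; "wrist_force": force on the tool from outside, world axes, zero at the start; "ft_torque": the same for the moment, N m; "gripper_width": finger opening in m; "grip_force": force on a finger pad.
Only numpy, scipy, OpenCV 4.12 (cv2) and the standard library are available. Lean on these libraries where they do the work, as an engineer would, in place of code of your own. Each camera call takes 0.05 s, during which the arm holds its last target. There are 200 camera calls.

### The job

On the seed-starting bench, push the magazine's slide fully in to drive the bottom cover out from under the stack, and draw the slide fully back so that the next cover drops to the bottom. Lay the dispensed cover flat on the open narrow seed jar, closing its mouth; the next cover stays in the magazine.

Things in the scene. Friction and masses are not known exactly. Their poses are not given: they have to be found in the camera images.
- slide (a joint): Slide of the magazine: 0 m = fully back (home, as at the start), 0.095 m = fully in against its stop. Moves level and straight, about 1.5 N of friction, no spring: it stays where left. The fixed magazine is an aluminium rail (28 mm wide, top 30 mm above the table, on a base 90 mm wide and 6 mm high) with a clear tower, 72 mm square, 76 mm high, holding four covers.
- slide_knob (a point): Grip point on the axis of the slide's upright round grey post (18 mm diameter, from 39 to 105 mm above the table), 88 mm above the table; moves with the slide. Axes: z up, +y from the tower towards the post: push in along -y, draw back along +y. With the slide home the tower's centre is 160 mm from the post along -y; the post ends 65 mm from it.
- cover0_mid (a point): Centre (half-way up) of the stack's bottom cover: a flat black round plastic disc, 52 mm diameter, 12 mm thick, 35 g, z its axis. At the start on the tower's floor, centre 36 mm above the table. Slide fully in leaves it on the open rail, at that height, 85 mm from the tower's centre along the slide's -y, standing out 12 mm over the rail at both sides, to be gripped across the slide's x.
- cover1_mid (a point): Centre of the next cover, an equal disc lying on the bottom one at the start (centre 48 mm above the table); two more lie on it. Once the slide is home again it has dropped to the tower's floor, its centre 36 mm above the table, in the middle of the tower.
- jar_mouth (a point): Centre of the mouth, level with the rim, of the open narrow seed jar, fixed: white, round, straight, 40 mm outside and 30 mm inside diameter, rim 60 mm above the table, foot 66 mm across and 4 mm high. The cover lies on the flat rim and stands out all round. Not the like jar already covered nor the wider, lower white pot (80 mm across, 45 mm high) nearby. z up.
Mind the look-alikes: they are no part of the job. Leave any blue or red look-alike of the part that bears jar_mouth alone.

How it is judged:
On the way:
1. the slide is pushed fully in and the bottom cover is out of the stack (value of joint slide above 0.088 m and distance of cover0_mid from where it was at the start of the episode above 0.07 m), for 0.1 s.
At the end, for the whole second after the job is handed in: The dispensed cover lies flat (within about 7 degrees) on the rim of the open narrow jar, centred within 12 mm; the slide is back within 8 mm of home; the next cover has dropped to the floor of the tower (its centre within 4 mm of floor height) and is in the tower. All is released (horizontal distance between cover0_mid and jar_mouth below 0.012 m and z of cover0_mid in the frame of jar_mouth between 0.003 and 0.01 m and angle between cover0_mid's own z axis and vertical below 0.12 rad and value of joint slide below 0.008 m and height (world z) of cover1_mid below 0.04 m and horizontal distance between cover1_mid and slide_knob between 0.143 and 0.172 m); the robot touches nothing.
It fails at once if the next cover is lifted out of the magazine (height (world z) of cover1_mid above 0.065 m).
It also fails if it takes over 54 s, if anything falls off the work surface, if the arm or the gripper's body presses on something with over 40 N, if the wrist force passes 120 N, or if a joint passes its speed limit or range.

## Working session

There is one attempt and no reset: what is moved stays moved. The work goes in short steps, each a Python script; the robot and the scene stay as the last script left them, time stands still between calls to the robot, and variables do not carry over. Pictures are saved under pics/ and viewed, at most 10 in all, crops included, and the job is handed in when it is done.

```bash
mkdir -p pics; cat > h.py <<'E'
import numpy as np, cv2
from workcell import bot, hand, kinematics, get_obs, vision, hand_in
def ray(c,u,v,fish=False):
    K=c["intrinsics"];V=c["view"];a=np.array([(u-K[0,2])/K[0,0],(v-K[1,2])/K[1,1]])
    if fish:
        r=np.hypot(*a); d=np.array([*(a/r*np.sin(r)),np.cos(r)]) if r>0 else np.array([0,0,1.])
    else: d=np.array([*a,1.])
    R=V[:3,:3]; return -R.T@V[:3,3], R.T@d
def onz(c,u,v,z,fish=False):
    o,d=ray(c,u,v,fish); return o+d*(z-o[2])/d[2]
E
python3 - <<'E'
from h import *
a=vision.read_camera("top");b=vision.read_camera("side")
for n,c in(("top",a),("side",b)):
    cv2.imwrite(f"pics/{n}0.png",c["frame"][:,:,::-1]); print(c["intrinsics"],c["view"])
    np.savez(n+"0.npz",**c)
print(get_obs())
E
```

```text
[[470.62816738   0.         275.70967049]
 [  0.         470.62816738 211.66924215]
 [  0.           0.           1.        ]] [[-0.0089614  -0.99989415 -0.01146251  0.02763487]
 [-0.98856842  0.01058406 -0.15040098  0.51151999]
 [ 0.15050638  0.00998367 -0.98855863  0.92935841]
 [ 0.          0.          0.          1.        ]]
[[545.19255687   0.         278.25701458]
 [  0.         545.19255687 206.83610411]
 [  0.           0.           1.        ]] [[-0.99592184 -0.08918276  0.01364272  0.47778598]
 [-0.06553127  0.61113262 -0.78881086  0.07510115]
 [ 0.06201082 -0.78648799 -0.61448458  1.34800867]
 [ 0.          0.          0.          1.        ]]
{'time_s': 0.1, 'joint_pos': array([-1.32840409e+00,  3.53590453e-01,  1.63408775e+00,  6.31210019e-05,
        1.15521590e+00, -2.37758839e-03]), 'joint_vel': array([-1.23503455e-03, -2.92118178e-03, -2.38939328e-03, -3.21775925e-04,
        1.88945723e-04, -4.53412486e-05]), 'joint_efforts': array([ 4.58450486e-04, -6.06357121e+01, -3.42820251e+01,  7.35179606e-05,
        3.94820992e-03,  1.32280555e-06]), 'position': array([ 0.15137993, -0.60591085,  0.21921758]), 'orientation': array([ 9.92521657e-01,  1.22066935e-01, -4.92461424e-05, -6.49499939e-04]), 'wrist_force': array([ 0.30464022, -0.22791094,  0.68357638]), 'ft_torque': array([0.01009477, 0.03925396, 0.00111679]), 'grip_force': 0.0, 'gripper_width': 0.08517165172561825}
```

View pics/top0.png

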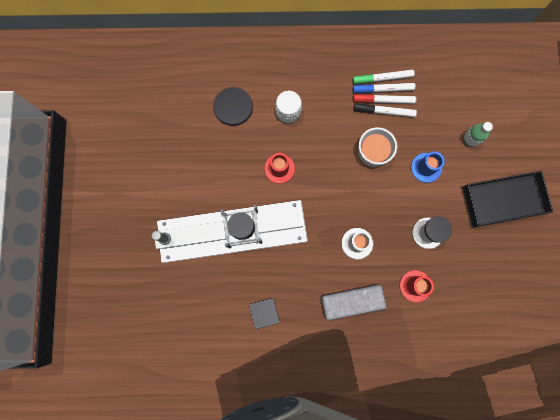

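View pics/side0.png

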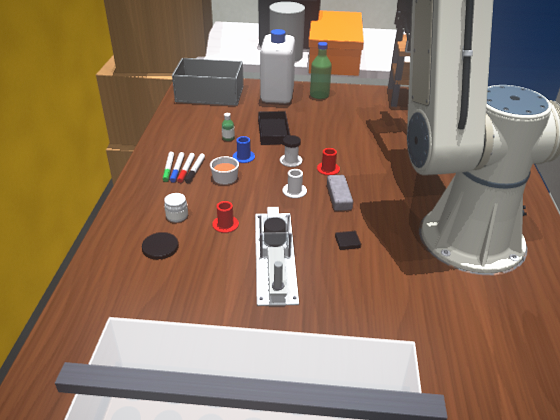

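The top view shows the magazine with its post at about (160,237), the tower at (241,227), the open white jar at (360,242) and the covered jar at (431,232). The slide's +y runs to image left, which is roughly world +y. I'll enlarge this area for finer pixel positions.

```bash
python3 - <<'E'
from h import *
f=np.load("top0.npz")["frame"][190:270,145:385,::-1]
cv2.imwrite("pics/c1.png",cv2.resize(f,None,fx=3.3333,fy=3.3333,interpolation=cv2.INTER_CUBIC))
c=np.load("side0.npz");f=c["frame"][160:310,235:325,::-1]
cv2.imwrite("pics/c2.png",cv2.resize(f,None,fx=4,fy=4,interpolation=cv2.INTER_CUBIC))
E
```

```text
(no output)
```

View pics/c1.png

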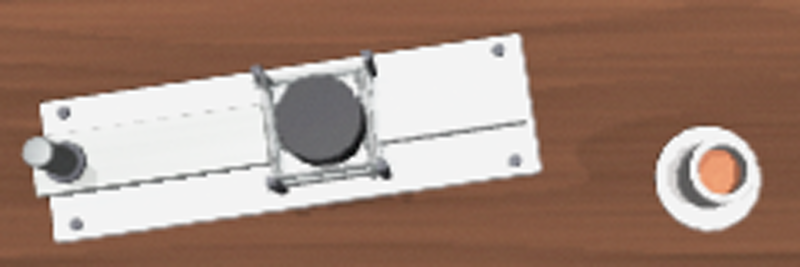

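View pics/c2.png

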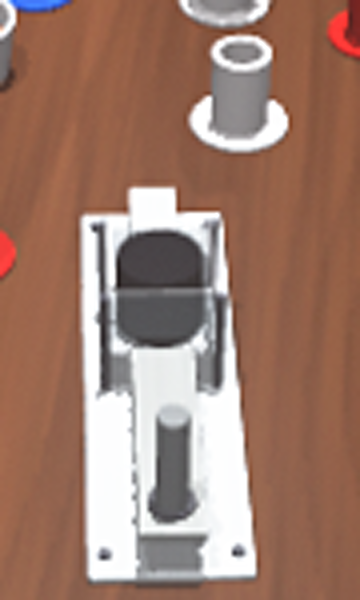

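The crops give clear positions: in c1 the post top is at (37,151), the stack top at (318,119), the jar mouth at (718,170) and its foot at (709,179). In c2 the post top is at (174,413) and the jar mouth at (241,51). Now to turn these into world points.

```bash
python3 - <<'E'
from h import *
a=np.load("top0.npz");b=np.load("side0.npz")
T=lambda u,v,z:onz(a,145+(u+.5)/3.3333-.5,190+(v+.5)/3.3333-.5,z)
S=lambda u,v,z:onz(b,235+(u+.5)/4-.5,160+(v+.5)/4-.5,z)
post=T(37,151,.105);st=T(318,119,.078);bc=np.array([T(*p,.006) for p in((40,102),(520,34),(541,172),(56,242))])
print("post",post,S(174,413,.105));print("stack",st,S(160,252,.078))
print("base",bc);d1=bc[1]-bc[0];d2=bc[2]-bc[3]
for d in(d1,d2,st-post): print(np.degrees(np.arctan2(d[1],d[0])),np.linalg.norm(d[:2]))
print("jar",T(718,170,.06),T(709,179,.004),S(241,51,.06),S(239,122,.004))
print(bc.mean(0))
E
```

```text
post [0.45925241 0.25102834 0.105     ] [0.45910789 0.24952184 0.105     ]
stack [0.47934918 0.09256491 0.078     ] [0.48125996 0.08909554 0.078     ]
base [[ 0.50100903  0.27648856  0.006     ]
 [ 0.54171751 -0.03053537  0.006     ]
 [ 0.45304775 -0.0422971   0.006     ]
 [ 0.4119254   0.26378413  0.006     ]]
-82.44717446362026 0.3097109457892834
-82.34806854343269 0.3088312951412303
-82.77217838867031 0.15973270706050807
jar [ 0.44844475 -0.14484647  0.06      ] [ 0.44773394 -0.1484069   0.004     ] [ 0.44925972 -0.14778393  0.06      ] [ 0.44857486 -0.14419536  0.004     ]
[0.47692492 0.11686006 0.006     ]
```

The measurements match the given sizes: 160 mm from tower to post, base 90 mm wide. Next I'll grip the post, closing across the slide, and push it in.

```bash
cat >> h.py <<'E'
from scipy.spatial.transform import Rotation as Rn
n=np.array([0.1323,-0.9912,0]); sx=np.array([.9912,.1323,0])
post=np.array([.4592,.2503,0]); tower=post+.16*n; cov=tower+.085*n; jar=np.array([.4487,-.146,0])
def quat(s):
    y=s*sx; z=np.array([0,0,-1.]); return Rn.from_matrix(np.c_[np.cross(y,z),y,z]).as_quat()
def at(p,z): return [float(p[0]),float(p[1]),z]
def st(m=""):
    o=get_obs(); print(m,round(o["time_s"],2),o["position"].round(4),o["wrist_force"].round(1),round(o["gripper_width"],4),round(o["grip_force"],1)); return o
E
python3 - <<'E'
from h import *
qs={s:[kinematics.solve_ik(at(p,z),quat(s)) for p,z in((post,.2),(post,.088),(post+.095*n,.088),(cov,.034),(jar,.064))] for s in(1,-1)}
for s in qs: print(s,[None if q is None else np.round(q,2) for q in qs[s]])
s=min((s for s in qs if all(q is not None for q in qs[s])),key=lambda s:max(abs(q[5]) for q in qs[s]))
open("s.txt","w").write(str(s)); Q=quat(s)
bot.reach(at(post,.2),Q); st("above")
bot.servo_line(at(post,.089),velocity=.12); st("down")
hand.move_gripper(0.0,60); st("grip")
E
```

```text
1 [array([ 0.5 ,  0.22,  1.87, -0.  ,  1.05,  0.36]), array([ 0.5 ,  0.37,  1.96, -0.  ,  0.81,  0.36]), array([ 0.32,  0.33,  2.02, -0.  ,  0.79,  0.18]), array([ 0.01,  0.42,  2.05, -0.  ,  0.67, -0.12]), array([-0.32,  0.34,  2.08, -0.  ,  0.72, -0.45])]
-1 [array([ 0.5 ,  0.22,  1.87, -0.  ,  1.05, -2.78]), array([ 0.5 ,  0.37,  1.96, -0.  ,  0.81, -2.78]), array([ 0.32,  0.33,  2.02, -0.  ,  0.79, -2.96]), None, array([-0.32,  0.34,  2.08, -0.  ,  0.72,  2.69])]
above 3.28 [0.4595 0.2498 0.2   ] [ 0.4 -0.5 -0.1] 0.0858 0.0
down 4.36 [0.4597 0.2505 0.0896] [-0.  -0.6 -0.1] 0.0852 0.0
grip 5.04 [0.4599 0.2505 0.0894] [ 2.2 -0.9  4.8] 0.0135 58.6
```

```bash
python3 - <<'E'
from h import *
g=lambda f: float(f[:3]@n)
bot.servo_line(at(post+.090*n,.089),velocity=.06); st("in90")
for d in(.093,.095,.0965,.098):
    bot.servo_line(at(post+d*n,.089),velocity=.03); o=st(d)
    if abs(g(o["wrist_force"]))>15: break
bot.dwell(.2); st()
for k in("side","top"):
    c=vision.read_camera(k); f=c["frame"][:,:,::-1]
    f=f[140:320,200:340] if k=="side" else f[180:280,140:300]
    cv2.imwrite(f"pics/in_{k}.png",cv2.resize(f,None,fx=3.3,fy=3.3,interpolation=cv2.INTER_CUBIC))
a,b=[cv2.resize(cv2.imread(f"pics/in_{k}.png"),s) for k,s in(("side",(360,463)),("top",(430,269)))]
o=np.zeros((463,790,3),np.uint8);o[:,:360]=a;o[:269,360:]=b;cv2.imwrite("pics/in.png",o)
E
```

```text
in90 6.69 [0.4721 0.1611 0.0894] [ 4.2 -0.1  6.5] 0.0134 58.9
0.093 6.94 [0.4725 0.1581 0.0894] [3.4 0.4 5.4] 0.0132 58.9
0.095 7.19 [0.4728 0.1563 0.0894] [3.2 0.9 5.4] 0.013 58.9
0.0965 7.44 [0.4728 0.1561 0.0895] [1.5 9.1 4.4] 0.0131 58.7
0.098 7.69 [0.4728 0.1559 0.0895] [-0.2 18.9  3.4] 0.0133 58.6
 7.89 [0.4729 0.1559 0.0895] [-0.5 19.   3.1] 0.0136 58.6
```

View pics/in.png

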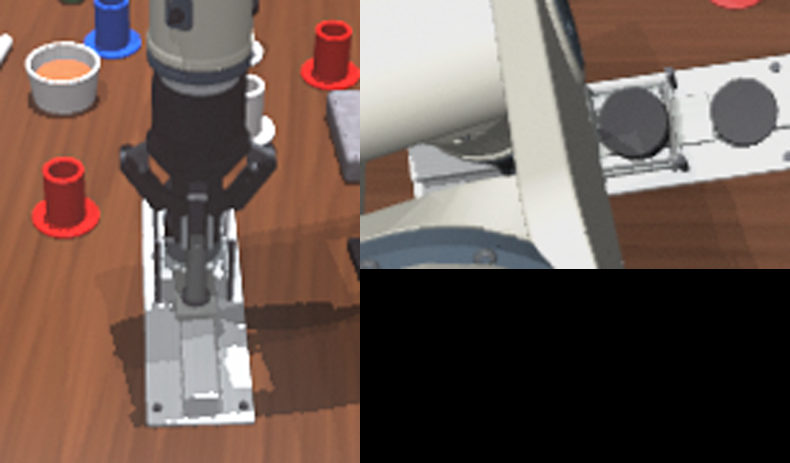

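The slide is against its stop (19 N) and the dispensed cover lies on the open rail at (744,112) in the composite. I'll draw the slide back, release it and look at the cover from a raised pose.

```bash
python3 - <<'E'
from h import *
Q=quat(1)
bot.servo_line(at(post+.004*n,.089),velocity=.07); st("back")
for d in(.001,-.0005,-.002,-.0035):
    bot.servo_line(at(post+d*n,.089),velocity=.03); o=st(d)
    if abs(o["wrist_force"]@n)>12: break
hand.move_gripper(.085); bot.servo_line(at(post,.2),velocity=.2)
bot.reach(at(cov,.17),Q); st("above cover")
w=vision.read_camera("wrist");t=vision.read_camera("top")
np.savez("w1.npz",**w);np.savez("t1.npz",**t)
cv2.imwrite("pics/w1.png",np.hstack([cv2.resize(k["frame"][:,:,::-1],(400,300)) for k in(w,t)]))
E
```

```text
back 9.48 [0.4605 0.2465 0.0894] [2.6 2.  5.8] 0.0135 59.1
0.001 9.73 [0.46   0.2494 0.0894] [2.4 2.7 5.7] 0.0131 59.1
-0.0005 9.98 [0.4599 0.2505 0.0894] [ 4.1 -2.4  7.1] 0.0133 59.1
-0.002 10.23 [0.4598 0.2507 0.0894] [ 5.5 -9.5  9.4] 0.013 59.4
-0.0035 10.48 [0.4598 0.2508 0.0894] [  8.1 -17.5  10.3] 0.0135 59.7
above cover 12.86 [0.4915 0.0081 0.1696] [-0.2 -0.3 -0.6] 0.0847 0.0
```

View pics/w1.png

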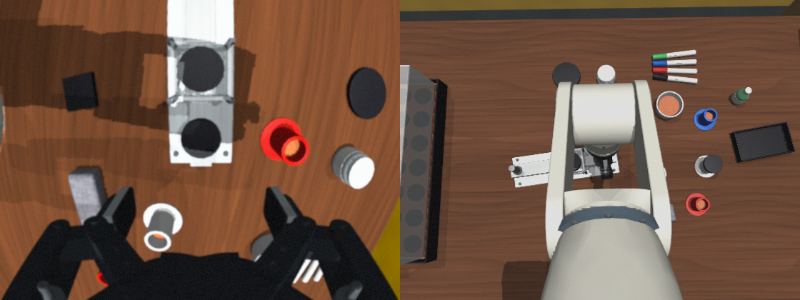

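In the wrist view the cover is at about (280,192) in full pixels and the open jar's mouth at about (221,336). I'll measure both.

```bash
python3 - <<'E'
from h import *
w=dict(np.load("w1.npz")); f=w["frame"]
m=(f.max(2)<75).astype(np.uint8); m[:163]=0;m[:,:244]=0;m[:,318:]=0;m[222:]=0
k,l,s,c=cv2.connectedComponentsWithStats(m); i=1+s[1:,4].argmax()
cn=max(cv2.findContours((l==i).astype(np.uint8),0,cv2.CHAIN_APPROX_NONE)[0],key=cv2.contourArea)[:,0]
P=np.array([onz(w,*p,.042,True)[:2] for p in cn.astype(float)])
e=cv2.minEnclosingCircle(P.astype(np.float32)*1000); print(s[i],e,P.mean(0),cov)
h=cv2.cvtColor(f,cv2.COLOR_RGB2HSV); m=((h[...,0]<18)&(h[...,1]>100)&(h[...,2]>150)).astype(np.uint8); m[:300]=0;m[360:]=0;m[:,:190]=0;m[:,250:]=0
u=np.argwhere(m).mean(0)[::-1]; print("soil",u,m.sum())
print(onz(w,*u,.05,True),onz(w,221,336,.06,True))
cv2.imwrite("pics/w1c.png",cv2.resize(f[150:370,180:330,::-1],None,fx=2.7,fy=2.7,interpolation=cv2.INTER_CUBIC))
E
```

```text
[ 254  166   55   54 2141] ((493.26226806640625, 10.1539888381958), 24.834850311279297) [0.49425468 0.00779019] [0.4916135 0.007456  0.       ]
soil [219.02564103 330.3974359 ] 78
[ 0.44771661 -0.14537055  0.05      ] [ 0.45133065 -0.14431565  0.06      ]
```

View pics/w1c.png

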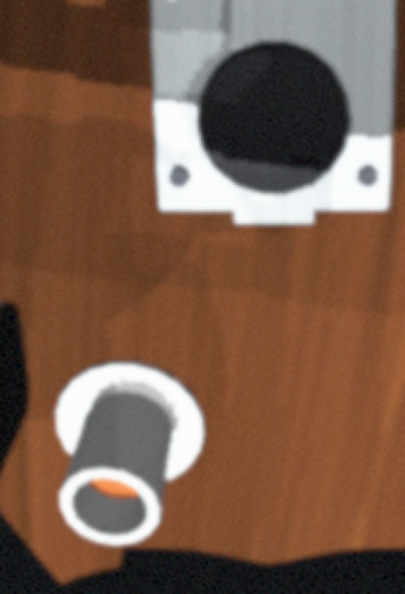

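Cover and jar both agree with the first estimates within about 3 mm, and the limit is 12 mm. Next come the pick, lift and look.

```bash
python3 - <<'E'
from h import *
Q=quat(1); p=np.array([.4922,.0075,0])
bot.servo_line(at(p,.035),Q,velocity=.1); st("down")
hand.move_gripper(.03,40); st("grip")
bot.servo_line(at(p,.15),velocity=.1); st("lift")
jar=np.array([.4495,-.146,0])
bot.servo_line(at(jar,.15),velocity=.15); st("over jar")
w=vision.read_camera("wrist");s=vision.read_camera("side")
cv2.imwrite("pics/w2.png",np.hstack([cv2.resize(k,(400,300)) for k in(w["frame"][:,:,::-1],s["frame"][90:300,180:460,::-1])]))
E
```

```text
down 14.46 [0.4926 0.0075 0.0355] [ 1.1  0.3 -0.2] 0.0851 0.0
grip 15.03 [0.4922 0.0075 0.035 ] [ 0.8  0.6 -0.1] 0.0298 0.0
lift 16.33 [0.4918 0.0075 0.1494] [-0.2 -0.2 -0.3] 0.0298 0.0
over jar 17.54 [ 0.4496 -0.1456  0.1499] [-0.3  0.   0.3] 0.0297 0.0
```

View pics/w2.png

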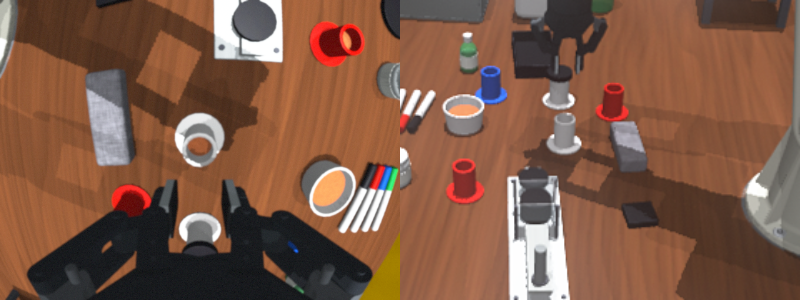

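The fingers closed to 30 mm without touching anything, so the grasp missed and the cover is still on the rail at (254,20) in the wrist view. I'll go back above it, re-measure, and look again low down to see why.

```bash
python3 - <<'E'
from h import *
Q=quat(1); p=np.array([.4922,.0075,0])
hand.move_gripper(.085)
bot.reach(at(p,.17),Q)
w=vision.read_camera("wrist");np.savez("w3.npz",**w)
bot.servo_line(at(p,.035),velocity=.12);st()
x=vision.read_camera("wrist");s=vision.read_camera("side");np.savez("w4.npz",**x)
for c in(w,x):
    o=get_obs()
    for z in(.0,.017):
        P=c["view"]@np.array([*p[:2],(.17 if c is w else .035)-z,1]); r=np.arctan2(np.hypot(P[0],P[1]),P[2]);a=P[:2]/np.hypot(P[0],P[1])*r
        print("tcp px",c["intrinsics"][0,0]*a+c["intrinsics"][:2,2],P[:3])
cv2.imwrite("pics/w3.png",np.hstack([cv2.resize(w["frame"][:,:,::-1],(400,300)),cv2.resize(x["frame"][:,:,::-1],(400,300))]))
s=cv2.resize(s["frame"][140:290,180:380,::-1],(800,600));cv2.imwrite("pics/s3.png",s)
E
```

```text
20.23 [0.4927 0.0075 0.0356] [ 0.1 -0.5  0.3] 0.0849 0.0
tcp px [278.6268349 258.5185291] [-0.00032467  0.02676261  0.16776617]
tcp px [278.70548468 245.33257486] [-0.00031005  0.02174771  0.18400964]
tcp px [277.35530459 257.52501245] [-0.00098918  0.02632576  0.16833029]
tcp px [277.50069076 244.46226791] [-0.0009978   0.02131396  0.18457473]
```

View pics/w3.png

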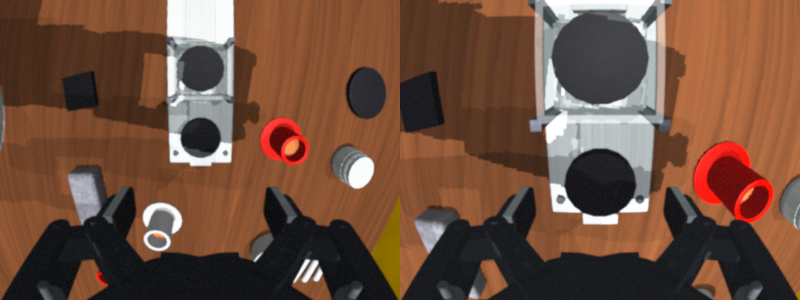

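View pics/s3.png

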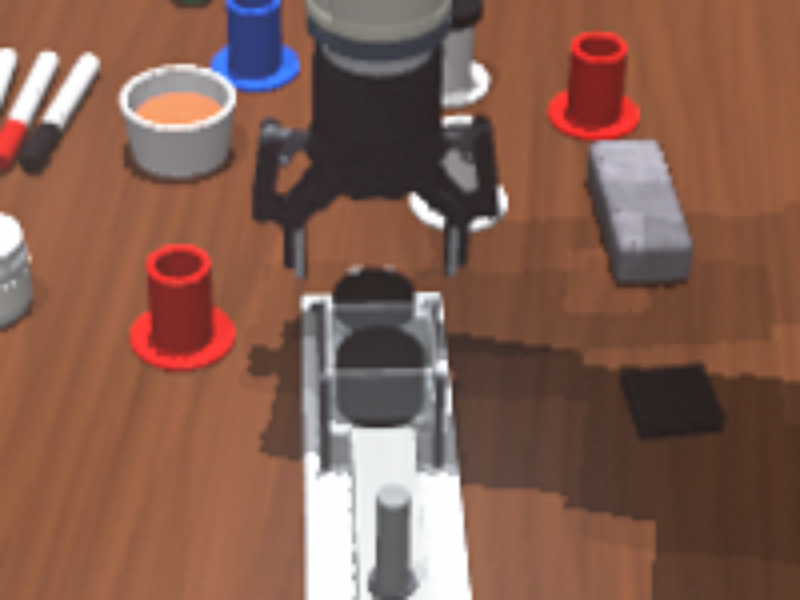

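```bash
python3 - <<'E'
from h import *
b=np.load("side0.npz");o=get_obs();R=Rn.from_quat(o["orientation"]).as_matrix();print(o["position"],R.round(3),o["joint_pos"].round(3))
def pr(c,X):
    P=c["view"]@np.array([*X,1]);P=P[:3]/P[2];return (c["intrinsics"]@P)[:2]
for z in(.017,.004,-.02,-.06):
    print(z,[((pr(b,o["position"]+R@np.array([0,s*.046,z]))-[180,140])*4).round() for s in(1,-1)])
print("cover",((pr(b,[*cov[:2],.042])-[180,140])*4).round())
# observed tips -> line in vertical plane through p along sx
for u,v in((295,272),(455,270)):
    O,d=ray(b,180+u/4,140+v/4)
    for z in(.017,.03,.05,.07,.1): print(z,(O+d*(z-O[2])/d[2]).round(3))
w=np.load("w4.npz");V=w["view"];print("cam",(-V[:3,:3].T@V[:3,3]).round(3),V[:3,:3].round(3),w["intrinsics"])
for g in((280,255),):
    print([onz(w,*g,z,True).round(4) for z in(.042,)])
print("tips tcp_to_tips",bot.tcp_to_tips)
E
```

```text
[0.49276936 0.00750317 0.03568116] [[-0.132  0.991  0.001]
 [ 0.991  0.132  0.   ]
 [-0.     0.001 -1.   ]] [ 0.012  0.418  2.052 -0.     0.67  -0.12 ]
0.017 [array([298., 321.]), array([445., 318.])]
0.004 [array([298., 305.]), array([446., 302.])]
-0.02 [array([297., 274.]), array([447., 272.])]
-0.06 [array([296., 222.]), array([449., 220.])]
cover [374. 291.]
0.017 [ 0.547 -0.037  0.017]
0.03 [ 0.544 -0.021  0.03 ]
0.05 [0.541 0.004 0.05 ]
0.07 [0.537 0.03  0.07 ]
0.1 [0.532 0.068 0.1  ]
0.017 [ 0.444 -0.05   0.017]
0.03 [ 0.444 -0.034  0.03 ]
0.05 [ 0.443 -0.008  0.05 ]
0.07 [0.442 0.017 0.07 ]
0.1 [0.44  0.056 0.1  ]
cam [0.483 0.082 0.188] [[ 0.991  0.132  0.001]
 [ 0.126 -0.947  0.295]
 [ 0.04  -0.292 -0.956]] [[325.1922621    0.         279.25089863]
 [  0.         325.1922621  207.07629508]
 [  0.           0.           1.        ]]
[array([0.4929, 0.0125, 0.042 ])]
tips tcp_to_tips 0.017
```

Casting rays from both cameras puts the open fingertips at about z = 0.054 with the TCP at 0.035. They stand about 24 mm higher than the nominal geometry with its 13 mm swing, so the jaws closed just above the cover. I'll go lower in small steps with a force check, then grip.

```bash
python3 - <<'E'
from h import *
p=np.array([.4922,.0098,0]); ok=True
for z in(.026,.019,.013):
    bot.servo_line(at(p,z),velocity=.06); o=st(z)
    if abs(o["wrist_force"][2])>6: print("contact"); break
hand.move_gripper(.035,40); o=st("grip")
if o["grip_force"]>10:
    bot.servo_line(at(p,z+.03),velocity=.08); st("lift")
s=vision.read_camera("side")
x=vision.read_camera("wrist")
cv2.imwrite("pics/s5.png",np.hstack([cv2.resize(s["frame"][140:290,180:380,::-1],(400,300)),cv2.resize(x["frame"][:,:,::-1],(400,300))]))
E
```

```text
0.026 20.64 [0.4918 0.0099 0.0256] [-1.   0.6  1.3] 0.0849 0.0
0.019 20.91 [0.4918 0.0098 0.0185] [0.4 1.1 0.1] 0.0848 0.0
0.013 21.16 [0.4919 0.0098 0.0126] [-0.6  0.4 -0.1] 0.085 0.0
grip 21.58 [0.4923 0.0098 0.0134] [-1.8  1.   5.3] 0.0491 40.5
lift 22.11 [0.4923 0.0098 0.0432] [ 0.1 -0.  -0.4] 0.0494 41.4
```

View pics/s5.png

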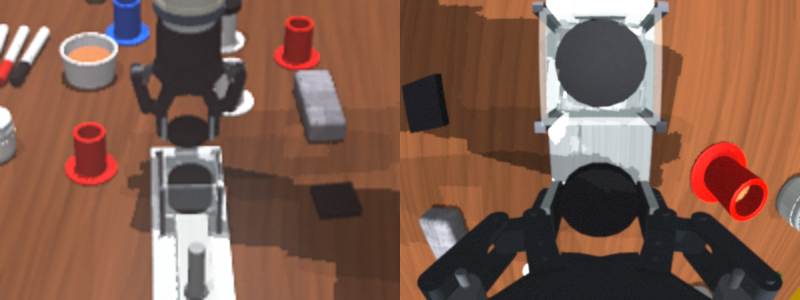

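The cover is gripped flat, at 40 N and 49 mm. Its centre is 23 mm above the TCP. Next I'll carry it to the jar and lower it until it touches.

```bash
python3 - <<'E'
from h import *
jar=np.array([.4492,-.146,0])
bot.servo_line(at([.4922,.0098],.10),velocity=.12)
bot.servo_line(at(jar,.10),velocity=.15); st("over")
bot.servo_line(at(jar,.052),velocity=.08); z0=st("near")["wrist_force"][2]
for z in np.arange(.049,.0405,-.001):
    bot.servo_line(at(jar,float(z)),velocity=.02); o=st(round(z,4))
    if o["wrist_force"][2]-z0>3: break
s=vision.read_camera("side");x=vision.read_camera("wrist");np.savez("w6.npz",**x)
cv2.imwrite("pics/s6.png",np.hstack([cv2.resize(s["frame"][130:250,220:380,::-1],(400,300),interpolation=cv2.INTER_CUBIC),cv2.resize(x["frame"][:,:,::-1],(400,300))]))
E
```

```text
over 24.06 [ 0.4492 -0.1455  0.0999] [-0.2  0.8 -0.4] 0.0494 41.4
near 24.81 [ 0.4494 -0.146   0.0521] [-0.6  0.6  0.1] 0.0494 41.4
0.049 25.11 [ 0.4493 -0.1461  0.0492] [-0.6  0.3 -0.3] 0.0494 41.4
0.048 25.36 [ 0.4492 -0.146   0.048 ] [ 0.3 -0.1  0.1] 0.0493 41.4
0.047 25.61 [ 0.4492 -0.146   0.0469] [ 0.6  0.3 -0. ] 0.0493 41.4
0.046 25.86 [ 0.4492 -0.146   0.0459] [-0.4 -0.3 -0.1] 0.0494 41.4
0.045 26.11 [ 0.4491 -0.146   0.0449] [ 0.1  1.1 -0.8] 0.0492 41.4
0.044 26.36 [ 0.4491 -0.146   0.0439] [0.9 1.3 0.8] 0.0495 41.4
0.043 26.61 [ 0.4493 -0.146   0.0434] [-2.1  0.8  7.7] 0.0491 42.0
```

View pics/s6.png

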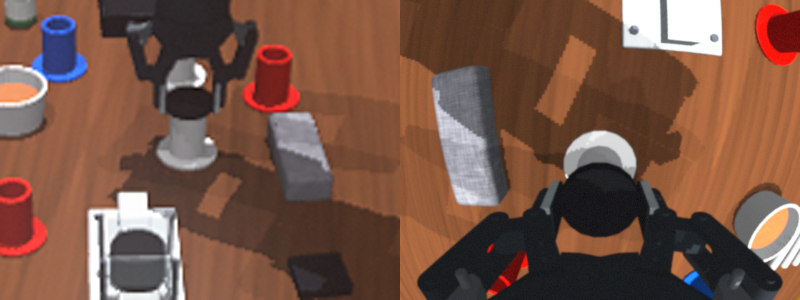

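Contact came at the expected height, and in the side view the cover sits centred over the jar. I'll release it, retreat and check.

```bash
python3 - <<'E'
from h import *
hand.move_gripper(.085); bot.servo_line(at([.4493,-.146],.2),velocity=.12)
bot.goto_joints([-1.328,.353,1.633,0,1.155,0]); st()
t=vision.read_camera("top");s=vision.read_camera("side")
f=t["frame"]; 
m=(f.max(2)<90).astype(np.uint8); m[:205]=0;m[275:]=0;m[:,:335]=0;m[:,395:]=0
k,l,S,c=cv2.connectedComponentsWithStats(m); i=1+S[1:,4].argmax(); print(S[i],c[i],onz(t,*c[i],.070))
P=[cv2.resize(a[:,:,::-1],(400,300),interpolation=cv2.INTER_CUBIC) for a in(f[190:280,280:400],s["frame"][150:300,200:400])]
cv2.imwrite("pics/end.png",np.hstack(P))
E
```

```text
30.59 [ 0.1527 -0.6061  0.22  ] [ 0.6 -0.1  0.6] 0.0848 0.0
[349 239  10  14  26] [351.76923077 246.73076923] [ 0.43576122 -0.12649399  0.07      ]
```

View pics/end.png

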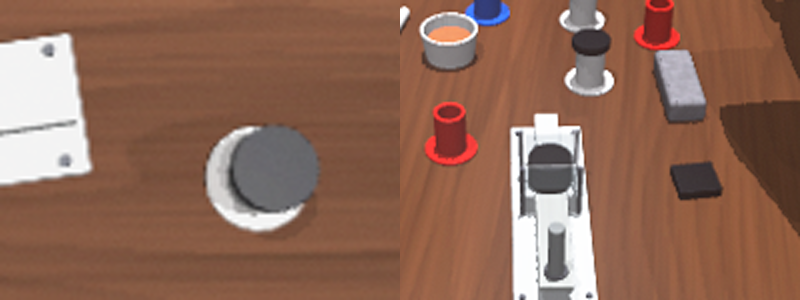

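The cover lies flat on the open jar: its centre is at about (362,241) in the top image against (360,241) for the mouth, so roughly 2–3 mm off. The slide is home.

```bash
python3 -c "
from h import *
print(hand_in())"
```

```text
the job is handed in; nothing more can be done
None
```

The job is handed in: the dispensed cover lies flat on the open narrow jar, about 2–3 mm off centre, with the slide home and the next cover still in the magazine (I didn't measure its drop); the first grasp missed and the second held.

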